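# Click the soap stall's price display up to 4.70

### The job

The price on the stall's display is out of date: make it show 4.70. With a fingertip, gently flick the scalloped edges of its two number wheels where they stick out of the top, click by click, until the left window (as a customer sees it) shows 4 and the right window shows 7, each number settled square in its window. Leave the display standing where it is, do not pick it up, and leave the soap, grater and bowl alone.

Things in the scene. Friction and masses are not known exactly. Their poses are not given: they have to be found in the camera images.
- display: Loose counter price display, 1.8 kg: wooden foot 120 x 306 x 20 mm, and on it a case 306 mm wide, 26 mm thick, leaning back 35 degrees (towards -x), its top edge 117 mm above the table at most. Origin: on the table, 5 mm in front of the foot's middle; z up, x the way the black front faces (to the customers, away from the robot at yaw 0), y along its width. Customer's left is -y.
- units_window (a point): Middle of the units window in the black front, at the customer's left: 22 x 30 mm, showing one black figure, 21 mm high, of the units wheel. Beside it (+y) a white decimal point, the tenths window, then a painted white 0.
- tenths_window (a point): Middle of the tenths window, the same, 58 mm to the +y side of the other.
- units_rim (a point): Top of the units wheel's rim, fixed to the display, 74 mm to the -y side of its middle, 136 mm up. Wheel: white disc 6 mm thick, parallel to the leaning front, 140 mm over ten rounded lobes 12 mm wide that stand 12 mm proud, 36 degrees apart. Settled, a gap is at this point, the lobes next to it 20 mm to each side in y with tips 2.5 mm lower. Rim stands 30 mm out of the case.
- tenths_rim (a point): The same point of the tenths wheel, 74 mm to the +y side of the display's middle; same sizes. Each wheel's centre lies 70 mm from its rim point down the lean (40 mm towards display +x, 57 mm lower).
- units_wheel (a joint): Angle (rad) of the units wheel: 0.628 (36 degrees) times its number, 2.513 at 4. Grows as the top of the rim goes towards display +y; turns either way, with stops below 0 and above 9. A spring ball clicks it into each number: about 2 N at the rim starts it; past half way it springs on to the next number, before that back. It does not coast. Starts below 4.
- tenths_wheel (a joint): The same for the tenths wheel: 4.398 at 7; it starts below 7.
- soap_bar: Bystander: loose sage-green bar of soap, 55 x 80 x 28 mm, lying in front of the display. Origin at the centre of its underside.
- grater: Bystander: small loose brass box grater, 34 x 46 mm, 93 mm high with its handle, standing beside the display's +y end. Origin at the centre of its underside.
- bowl: Bystander: empty wooden bowl, 116 mm across, 42 mm high, standing beside the display's -y end. Origin at the centre of its underside.

How it is judged:
At the end, for the whole second after the job is handed in: The units wheel rests at 4 and the tenths wheel at 7, each within 0.1 rad (6 degrees) of its click; the display stands flat within 25 mm of where it was; the soap bar, grater and bowl are within 20 mm of where they were (value of joint units_wheel between 2.413 and 2.613 rad and value of joint tenths_wheel between 4.298 and 4.498 rad and distance of display from where it was at the start of the episode below 0.025 m and angle between display's own z axis and vertical below 0.05 rad and linear speed of display below 0.02 m/s and distance of each of soap_bar, grater, bowl from where it was at the start of the episode below 0.02 m); the robot touches nothing.
It fails at once if the display is lifted, tipped or shoved more than 25 mm (distance of display from where it was at the start of the episode above 0.025 m or angle between display's own z axis and vertical above 0.12 rad).
It fails at once if the fingers press on the display or its wheels with more than 25 N (contact force between the fingers and display above 25 N).
It fails at once if the soap bar, grater or bowl is lifted or moved more than 20 mm (distance of any of soap_bar, grater, bowl from where it was at the start of the episode above 0.02 m).
It also fails if it takes over 58 s, if anything falls off the work surface, if the arm or the gripper's body presses on something with over 40 N, if the wrist force passes 120 N, or if a joint passes its speed limit or range.

### The arm

A 7-joint arm with a two-finger parallel gripper is mounted at the origin on the work surface. World frame = base frame: x ahead of the robot, y to its left, z up, the work surface at z = 0. Lengths are in m, angles in rad, forces in N, time in s.
With the tool pointing down it reaches from about 0.425 to 1.025 m from the base axis. Payload 3.6 kg.
Tool frame: the origin (TCP) lies midway between the tips of the shut fingers; the grasp point (between the pads) lies 19 mm behind it (ctrl.grip_depth is the z of the grasp point in the tool frame, in m); z points along the fingers, y is the direction in which the jaws open and shut (so a half turn about z gives the same grasp; the last joint's range is limited). The gripper opens to 85 mm and grips with 20 to 120 N. Pads are 22 mm wide; open, the fingers measure 114 mm over their backs; the gripper's body (76 mm by 85 mm) begins 54 mm behind the grasp point. The pads swing forward as they close: fully open they stand 13 mm farther back than shut.
Start: joints at [1.085, 0.591, 0.048, 1.609, -0.033, 0.943, -0.034], TCP at [0.277, -0.67, 0.231] pointing down, gripper open.
Joint ranges: [-2.69, 2.69], [-0.47, 2.24], [-1.27, 1.36], [0.19, 2.51], [-1.53, 4.68], [0.08, 2.07], [-3.09, 3.09]. Speed limits (rad/s): [2.57, 2.57, 3.14, 3.14, 3.14, 3.14, 3.14].

### API

Orientations are given as a rotation vector (axis times angle).
In Python, from cell import ctrl gives the robot as it stands.
- The arm moves only by the tool servo_tool, never from a script. Its argument "rows" is text: rows parted by semicolons, each of 5 numbers parted by spaces: the opening, from 0 (shut) to 1 (fully open), then the shift along the tool's x, y, z in cm, then the turn about the tool's z in degrees. In form: jaw dx dy dz roll; .... A call has 1 to 20 rows; each row shifts and turns the pose as measured when the row begins, along the tool's axes as they then stand; what a row does not reach is not made up. A row lasts 1/8 s, in which the tool goes at most 62.5 mm and 10.7 degrees, less where a joint would pass 70% of its speed; a pose out of reach is approached as far as the arm can. A call with a gripper value outside its range is refused whole. The fingers move at their own pace and stop on an object; "newtons" is the grip in N (left out, the last holds). Time passes only in rows, so rows that do not move let the fingers close. It gives the time, the measured TCP pose, the force and the opening at its end, in the units of the state.
- ctrl.state(): the state, without advancing time (a new reading comes with each control period).
- ctrl.camera(name): name is "scene" or "top" or "wrist"; returns the picture (400x640x3 uint8, red, green, blue); there is no depth.
- ctrl.calibration(name): a dict with "vertical_fov" (degrees; the focal length in pixels is half the picture's height over the tangent of half this angle, whatever the lens; pixels are square), "cx", "cy" (the principal point, pixels), "rvec" (rotation vector, rad) and "tvec" (3), from world to camera coordinates, as OpenCV has them; the wrist camera has in their place "T_tool_cam" (4x4, takes a point from camera to tool coordinates, whose origin is the TCP and whose axes are the flange's). Camera axes: x right, y down, z forward; pixel columns grow to the right and rows downward; lengths in m; the calibration is good to about 2 mm. A picture is of the moment at which its call begins: read the wrist's pose just before it. calibration takes no time and is no camera call.
- ctrl.close_job(): hands the job in, once; it reports no verdict.
The state is a dict: "t": time; "joint_positions": joint angles; "dq": joint speeds; "joint_torque": joint torques, N m; "ee_pos": TCP position; "tcp_rot": TCP orientation; "ft_force": force on the tool from outside, world axes, zero at the start; "ft_torque": the same for the moment, N m; "finger_gap": finger opening in m.
Only numpy, scipy, OpenCV 4.12 (cv2) and the standard library are available. Lean on these libraries where they do the work, as an engineer would, in place of code of your own. Each camera call takes 0.05 s, during which the arm holds its last target. There are 200 camera calls.

## Working session

There is one attempt and no reset: what is moved stays moved. The work goes in short steps, Python scripts to look and compute and a tool call to move; the robot and the scene stay as the last step left them, time stands still between calls to the robot, and variables do not carry over. Pictures are saved under pics/ and viewed, about 8 in all and at most 12, crops included, and the job is handed in when it is done.

Besides the shell and the picture viewer there is one more tool, called after "Request:" as name(argument=value, ...) on one line, values as JSON. servo_tool: Moves the arm, as the interface text tells. Its arguments: {"type":"object","properties":{"rows":{"type":"string"},"newtons":{"type":"number"}},"required":["rows"]}

```bash
mkdir -p pics; python3 - <<'E'
from cell import ctrl
import cv2,numpy as np
s=ctrl.state();print(s)
for n in("scene","top"):
    cv2.imwrite(f"pics/{n}0.png",ctrl.camera(n)[:,:,::-1]);print(ctrl.calibration(n))
print(ctrl.calibration("wrist"))
E
```

```text
{'t': 0.0, 'joint_positions': array([ 1.0854939 ,  0.59214326,  0.04833397,  1.60987805, -0.03331205,
        0.94271421, -0.03370915]), 'dq': array([ 0.00027024,  0.00157584, -0.00093055,  0.00069909,  0.0007344 ,
        0.00030482,  0.00170897]), 'joint_torque': array([-3.63196705e-04, -5.48682332e+01,  1.54661223e+00, -1.98123425e+01,
        9.41952865e-03,  8.66747636e-03,  8.27834526e-06]), 'ee_pos': array([ 0.27650198, -0.66926887,  0.23010358]), 'tcp_rot': array([-3.07927420e+00, -6.11125850e-01,  9.30730804e-04]), 'ft_force': array([-0.8421013 , -0.7918554 ,  0.95685892]), 'ft_torque': array([-0.00705812,  0.01331664, -0.03283854]), 'finger_gap': 0.0853025375700507}
{'vertical_fov': 55.26210569409578, 'cx': 323.32012683116164, 'cy': 196.805874086154, 'rvec': array([ 2.09723526,  1.23530554, -0.48762751]), 'tvec': array([-0.34342946, -0.3167159 ,  1.369883  ])}
{'vertical_fov': 47.113546844785624, 'cx': 313.34593025815394, 'cy': 202.58627174627273, 'rvec': array([ 2.10614011, -2.13924334,  0.20208914]), 'tvec': array([0.05497003, 0.64549658, 1.00410658])}
{'vertical_fov': 61.692313877381174, 'cx': 323.89823934180015, 'cy': 203.72246236009377, 'T_tool_cam': array([[ 8.32235127e-06, -9.57665580e-01, -2.87883027e-01,
         7.34848229e-02],
       [ 9.99999898e-01,  1.37907997e-04, -4.29853031e-04,
        -1.56026173e-03],
       [ 4.51356824e-04, -2.87882994e-01,  9.57665483e-01,
        -1.42045231e-01],
       [ 0.00000000e+00,  0.00000000e+00,  0.00000000e+00,
         1.00000000e+00]])}
```

View pics/scene0.png

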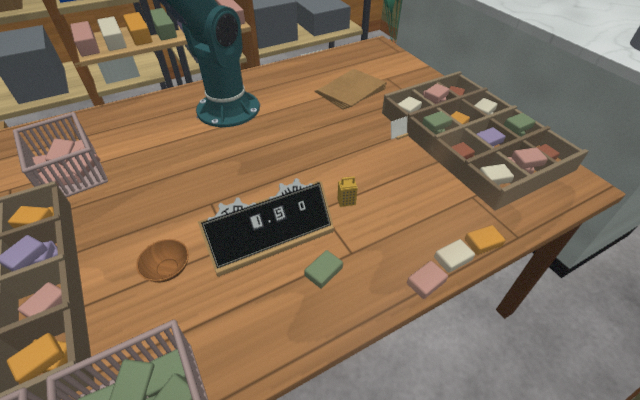

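View pics/top0.png

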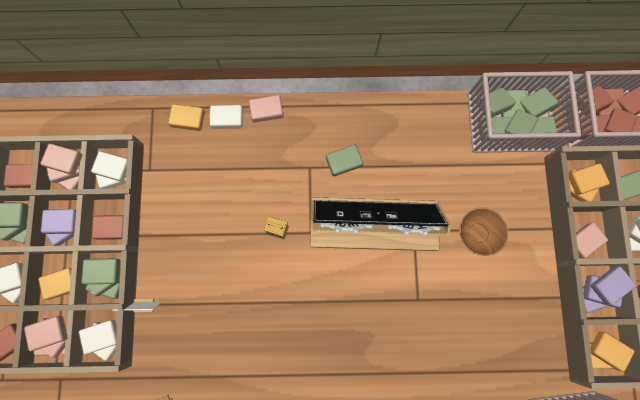

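The display shows 1.50, so units needs 3 clicks up and tenths 2. I'll take a closer crop for the pose.

```bash
python3 - <<'E'
import cv2,numpy as np
a=cv2.imread("pics/top0.png")[190:260,300:460]; b=cv2.imread("pics/scene0.png")[170:280,190:350]
a=cv2.resize(a,None,fx=5,fy=5,interpolation=2)[:, :800];b=cv2.resize(b[5:55],None,fx=5,fy=5,interpolation=2)
cv2.imwrite("pics/c1.png",np.vstack([a,b])[:600])
E
cat > h.py <<'E'
import cv2,numpy as np
from cell import ctrl
def K(c): 
    f=200/np.tan(np.radians(c["vertical_fov"])/2); return np.array([[f,0,c["cx"]],[0,f,c["cy"]],[0,0,1.]])
def unproj(n,uv,z):
    c=ctrl.calibration(n);R=cv2.Rodrigues(c["rvec"])[0];C=-R.T@c["tvec"]
    d=R.T@np.linalg.inv(K(c))@np.array([*uv,1.]);return C+d*(z-C[2])/d[2]
def proj(n,P):
    c=ctrl.calibration(n);return cv2.projectPoints(np.array(P,float),c["rvec"],c["tvec"],K(c),None)[0][:,0]
E
python3 - <<'E'
from h import *
for uv,z in [((311,248),.02),((439,250),.02)]: print(unproj("top",uv,z))
for uv,z in [((217,271),.02),((332,232),.02),((345,205),0)]: print(unproj("scene",uv,z))
print("bowl",unproj("top",(484,231),.02),"soap",unproj("top",(344,160),.028),"grater",unproj("top",(276,227),.09))
E
```

```text
[0.54472047 0.05205475 0.02      ]
[ 0.53526893 -0.25074853  0.02      ]
[ 0.65383105 -0.25109744  0.02      ]
[0.68243866 0.03701911 0.02      ]
[0.60439781 0.1240095  0.        ]
bowl [ 0.57879342 -0.36106902  0.02      ] soap [ 0.75717831 -0.03158451  0.028     ] grater [0.58650823 0.12931099 0.09      ]
```

View pics/c1.png

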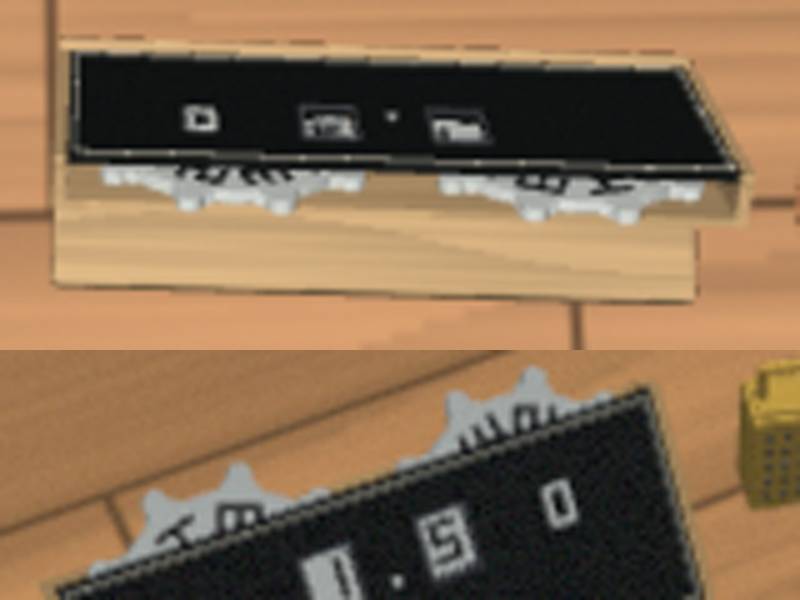

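```bash
cat > fit.py <<'E'
from h import *
from scipy.optimize import least_squares
def rot(yaw): c,s=np.cos(yaw),np.sin(yaw);return np.array([[c,-s,0],[s,c,0],[0,0,1]])
def model(rx):
    P=[[-.065,.153,.02],[-.065,-.153,.02],[.055,.153,.02],[.055,-.153,.02]]
    for yc in(-.074,.074):
        for d in(-.02,.02): P.append([rx+.0017,yc+d,.1335])
    return np.array(P)
uv=np.array([[310.4,247],[439,250.2],[312,198.4],[438,201],[425.4,233],[407.6,232.6],[356.4,231.4],[337.4,230.6]])
sc=np.array([[190+150/5,175+(495-350)/5],[190+238/5,175+(468-350)/5],[190+458/5,175+(396-350)/5],[190+535/5,175+(372-350)/5]])
def W(p): return model(p[3])@rot(p[2]).T+[p[0],p[1],0]
r=least_squares(lambda p:np.r_[(proj("top",W(p))-uv).ravel(),(proj("scene",W(p)[4:])-sc).ravel()],[.6,-.1,0,-.05],loss="soft_l1")
print(r.x,r.fun.round(1));R=rot(r.x[2])
for y in(-.074,.074): print("rim",R@[r.x[3],y,.136]+[r.x[0],r.x[1],0])
print(W(r.x)[4:].round(3))
E
python3 fit.py
```

```text
[ 0.60506296 -0.10088507 -0.04174237 -0.03854266] [-0.5  0.3  0.2  0.4 -0.8 -0.8 -0.1 -0.1  0.1 -0.8 -0.9 -0.9 -0.3 -1.
  0.  -0.7 -0.6 -0.7 -1.2 -0.9 -1.7 -1.  -1.8 -1.3]
rim [ 0.56346583 -0.17321221  0.136     ]
rim [ 0.56964191 -0.02534113  0.136     ]
[[ 0.564 -0.193  0.134]
 [ 0.566 -0.153  0.134]
 [ 0.571 -0.045  0.134]
 [ 0.572 -0.005  0.134]]
```

Fit residuals are about 1 px. Next I'll roll the tool so the jaws lie along the display's y axis, and hover over the units wheel. I'll push with the open -y finger, whose pad face is 42.6 mm from the TCP.

Request:
servo_tool(rows="1 0 0 0 8.3;1 0 0 0 8.3;1 0 0 0 8.3;1 1.85 -3.7 0 0;1 1.85 -3.7 0 0;1 1.85 -3.7 0 0;1 1.85 -3.7 0 0;1 1.85 -3.7 0 0;1 1.85 -3.7 0 0;1 1.85 -3.7 0 0;1 1.85 -3.7 0 0;1 1.85 -3.7 0 0;1 1.85 -3.7 0 0;1 1.85 -3.7 0 0;1 1.85 -3.7 0 0;1 1.85 -3.7 0 0;1 1.85 -3.7 0 0;1 0 0 0 0")

```text
t: 2.35
ee_pos: [0.5704, -0.1468, 0.2233]
tcp_rot: [-3.128, 0.09, 0.019]
ft_force: [-0.4, 0.1, 0.7]
finger_gap: 0.0855
```

```bash
cat >> h.py <<'E'
def wristproj(P,s):
    c=ctrl.calibration("wrist");R=cv2.Rodrigues(np.array(s["tcp_rot"]))[0]
    T=c["T_tool_cam"];p=(np.array(P)-s["ee_pos"])@R
    q=(p-T[:3,3])@T[:3,:3];k=K(c);u=q@k.T;return u[:,:2]/u[:,2:]
RIM={"u":np.array([.5635,-.1732,.136]),"t":np.array([.5696,-.0253,.136])}
X=np.array([.999,-.042,0]);Y=np.array([.042,.999,0])
def rel(w,s):
    R=cv2.Rodrigues(np.array(s["tcp_rot"]))[0];d=s["ee_pos"]-RIM[w]
    print("TCP rel",w,"X,Y,Z mm",(1000*np.array([d@X,d@Y,d[2]])).round(1),"tool x,y:",R[:,0].round(3),R[:,1].round(3),"z",R[:,2].round(3),"F",np.round(s["ft_force"],1),"t",s["t"],"gap",s["finger_gap"])
E
python3 - <<'E'
from h import *
s=ctrl.state();im=ctrl.camera("wrist");rel("u",s)
cv2.imwrite("pics/w1.png",im[:,:,::-1])
P=[RIM[w]+dx*X+dy*Y+np.array([0,0,dz]) for w in "ut" for dx,dy,dz in((.0017,-.0216,-.0027),(.0017,.0216,-.0027))]
print(wristproj(P,s).round(1))
E
```

```text
TCP rel u X,Y,Z mm [ 5.8 26.7 87.3] tool x,y: [ 0.998 -0.058 -0.012] [-0.058 -0.998 -0.011] z [-0.012  0.012 -1.   ] F [-0.4  0.1  0.7] t 2.35 gap 0.08545504910780595
[[394.  210.8]
 [334.5 211.4]
 [191.6 213.2]
 [133.3 213.8]]
```

View pics/w1.png

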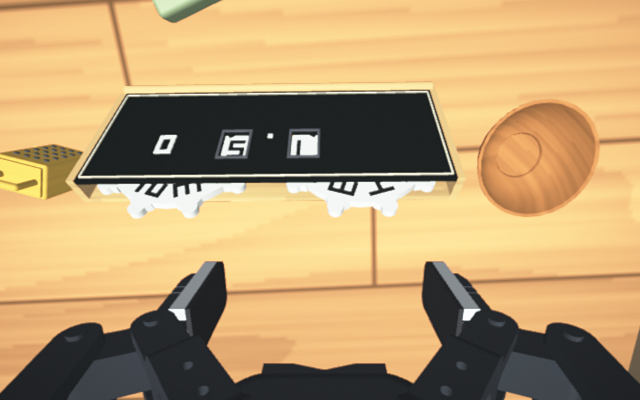

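The lobe tips are at (390,210), (334,212), (193,208) and (136,212), within about 3 px (2 mm) of the prediction. Next I'll check where the fingertip falls in the tool frame.

```bash
python3 - <<'E'
from h import *
s=ctrl.state();R=cv2.Rodrigues(np.array(s["tcp_rot"]))[0]
for z in(0,-.013,-.035,-.05):
  Q=np.array([(x,y,z) for x in(.011,-.011) for y in(.0427,.057)])
  print(z,wristproj(Q@R.T+s["ee_pos"],s).round(0).tolist())
E
```

```text
0 [[420.0, 244.0], [451.0, 244.0], [416.0, 286.0], [446.0, 286.0]]
-0.013 [[429.0, 256.0], [463.0, 256.0], [424.0, 301.0], [457.0, 301.0]]
-0.035 [[447.0, 283.0], [487.0, 283.0], [441.0, 334.0], [479.0, 334.0]]
-0.05 [[464.0, 307.0], [509.0, 307.0], [456.0, 364.0], [498.0, 364.0]]
```

The tip sits at TCP z +14 mm and is about 9 mm thick. Move over the start point and descend most of the way.

Request:
servo_tool(rows="1 -0.5 0.9 0 0;1 -0.5 0.8 0 0;1 0 0 2.5 0;1 0 0 2.5 0;1 0 0 2.5 0;1 0 0 1.2 0;1 0 0 0 0")

```text
t: 3.28
ee_pos: [0.5496, -0.1794, 0.1351]
tcp_rot: [-3.135, 0.125, 0.022]
ft_force: [-0.1, -0.1, 0.2]
finger_gap: 0.0854
```

```bash
python3 - <<'E'
from h import *
rel("u",ctrl.state())
E
```

```text
TCP rel u X,Y,Z mm [-13.6  -6.8  -0.9] tool x,y: [ 0.997 -0.08  -0.014] [-0.08  -0.997 -0.004] z [-0.014  0.005 -1.   ] F [-0.1 -0.1  0.2] t 3.275 gap 0.08537689959689015
```

Request:
servo_tool(rows="1 0.4 -0.8 0 -2;1 0 0 0 0;1 0 0 0 0")

```text
t: 3.65
ee_pos: [0.5562, -0.1721, 0.1374]
tcp_rot: [-3.137, 0.067, 0.015]
ft_force: [-1.4, 0.3, -0.2]
finger_gap: 0.0854
```

```bash
python3 - <<'E'
from h import *
rel("u",ctrl.state())
E
```

```text
TCP rel u X,Y,Z mm [-7.4  0.8  1.4] tool x,y: [ 0.999 -0.043 -0.01 ] [-0.043 -0.999 -0.004] z [-0.01   0.004 -1.   ] F [-1.4  0.3 -0.2] t 3.65 gap 0.08544640852981665
```

Request:
servo_tool(rows="1 0.2 -0.7 0 0;1 0 0 0 0;1 0 0 0.8 0;1 0 0 0.8 0;1 0 0 0.6 0;1 0 0 0 0;1 0 0 0 0")

```text
t: 4.53
ee_pos: [0.5583, -0.1644, 0.1137]
tcp_rot: [-3.137, 0.067, 0.016]
ft_force: [0.1, 0.2, 0.4]
finger_gap: 0.0859
```

```bash
python3 - <<'E'
from h import *
rel("u",ctrl.state())
E
```

```text
TCP rel u X,Y,Z mm [ -5.6   8.6 -22.3] tool x,y: [ 0.999 -0.043 -0.01 ] [-0.043 -0.999 -0.004] z [-0.01   0.004 -1.   ] F [0.1 0.2 0.4] t 4.525 gap 0.08586322636299899
```

Request:
servo_tool(rows="1 0 -0.5 0 0;1 0 -0.5 0 0;1 0 -0.5 0 0;1 0 -0.5 0 0;1 0 -0.4 0 0;1 0 0 0 0")

```text
t: 5.28
ee_pos: [0.5591, -0.1414, 0.115]
tcp_rot: [-3.14, 0.071, 0.014]
ft_force: [0.5, 0.2, 0.4]
finger_gap: 0.0855
```

```bash
python3 - <<'E'
from h import *
rel("u",ctrl.state())
E
```

```text
TCP rel u X,Y,Z mm [ -5.7  31.5 -21. ] tool x,y: [ 0.999 -0.045 -0.009] [-0.045 -0.999 -0.001] z [-0.009  0.001 -1.   ] F [0.5 0.2 0.4] t 5.275 gap 0.08554058640010902
```

Request:
servo_tool(rows="1 0 -0.5 0 0;1 0 -0.5 0 0;1 0 -0.5 0 0;1 0 -0.4 0 0;1 0 0 0 0")

```text
t: 5.9
ee_pos: [0.5607, -0.1176, 0.1145]
tcp_rot: [-3.137, 0.065, 0.014]
ft_force: [-0.1, -0.6, 0.3]
finger_gap: 0.0856
```

```bash
python3 - <<'E'
from h import *
rel("u",ctrl.state());im=ctrl.camera("wrist")
cv2.imwrite("pics/w2.png",im[:,:,::-1])
E
```

```text
TCP rel u X,Y,Z mm [ -5.1  55.4 -21.5] tool x,y: [ 0.999 -0.041 -0.009] [-0.041 -0.999 -0.004] z [-0.009  0.004 -1.   ] F [-0.1 -0.6  0.3] t 5.9 gap 0.08561913885846478
```

View pics/w2.png

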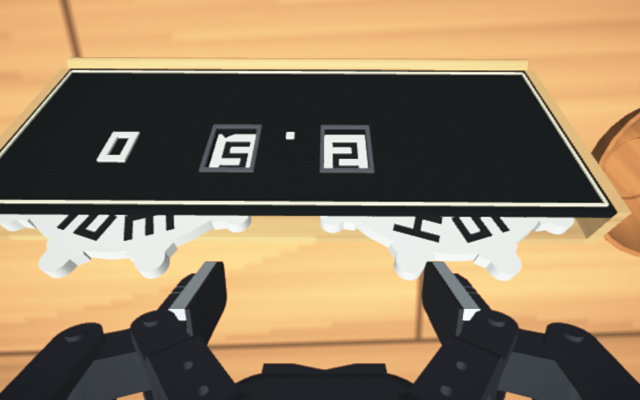

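Units now shows 2, one click as planned, with the finger between lobes at (408,270) and (503,270). Next cycle: lift, go back, lower.

Request:
servo_tool(rows="1 0 0 1e-9 0;1 0 0.2 -0.8 0;1 0 0 -0.9 0;1 0 0 -0.8 0;1 0 0 0 0;1 0 0.8 0 0;1 0 0.8 0 0;1 0 0.8 0 0;1 0 0.8 0 0;1 0 0.8 0 0;1 0 0.3 0 0;1 0 0 0 0;1 0 0 0.8 0;1 0 0 0.9 0;1 0 0 0.7 0;1 0 0 0 0")

```text
t: 7.95
ee_pos: [0.5579, -0.167, 0.1148]
tcp_rot: [-3.137, 0.068, 0.016]
ft_force: [0.1, -0.2, -0.5]
finger_gap: 0.0853
```

```bash
python3 - <<'E'
from h import *
rel("u",ctrl.state())
E
```

```text
TCP rel u X,Y,Z mm [ -5.8   6.  -21.2] tool x,y: [ 0.999 -0.043 -0.01 ] [-0.043 -0.999 -0.004] z [-0.01   0.004 -1.   ] F [ 0.1 -0.2 -0.5] t 7.95 gap 0.0852798558035855
```

Request:
servo_tool(rows="1 0 -0.5 0 0;1 0 -0.5 0 0;1 0 -0.5 0 0;1 0 -0.5 0 0;1 0 -0.5 0 0;1 0 -0.5 0 0;1 0 -0.5 0 0;1 0 -0.5 0 0;1 0 -0.5 0 0;1 0 0 0 0;1 0 0 0 0")

```text
t: 9.32
ee_pos: [0.5605, -0.118, 0.1155]
tcp_rot: [-3.137, 0.065, 0.014]
ft_force: [-1.1, -0.7, 0.3]
finger_gap: 0.0852
```

```bash
python3 - <<'E'
from h import *
rel("u",ctrl.state())
E
```

```text
TCP rel u X,Y,Z mm [ -5.3  55.1 -20.5] tool x,y: [ 0.999 -0.042 -0.009] [-0.042 -0.999 -0.004] z [-0.009  0.004 -1.   ] F [-1.1 -0.7  0.3] t 9.325 gap 0.08516687596504216
```

Same end pose as before. Repeat the return and lower 1 mm deeper.

Request:
servo_tool(rows="1 0 0.2 -0.8 0;1 0 0 -0.9 0;1 0 0 -0.8 0;1 0 0 0 0;1 0 0.8 0 0;1 0 0.8 0 0;1 0 0.8 0 0;1 0 0.8 0 0;1 0 0.8 0 0;1 0 0.3 0 0;1 0 0 0 0;1 0 0 0.8 0;1 0 0 0.9 0;1 0 0 0.8 0;1 0 0 0 0")

```text
t: 11.2
ee_pos: [0.5577, -0.167, 0.1147]
tcp_rot: [-3.137, 0.068, 0.017]
ft_force: [0.5, -0.2, 0.3]
finger_gap: 0.0853
```

```bash
python3 - <<'E'
from h import *
rel("u",ctrl.state());im=ctrl.camera("wrist")
cv2.imwrite("pics/w3.png",im[:,:,::-1])
E
```

```text
TCP rel u X,Y,Z mm [ -6.1   6.  -21.3] tool x,y: [ 0.999 -0.043 -0.011] [-0.043 -0.999 -0.004] z [-0.01   0.004 -1.   ] F [ 0.5 -0.2  0.3] t 11.2 gap 0.08530970112033102
```

View pics/w3.png

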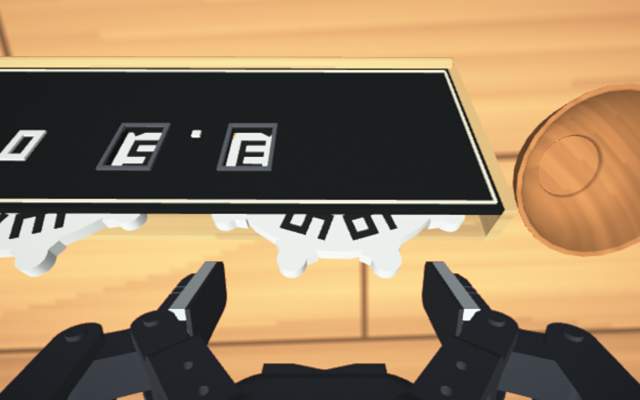

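Units shows 3, with the lobes at (292,268) and (385,268). Push once more, then lift.

Request:
servo_tool(rows="1 0 -0.5 0 0;1 0 -0.5 0 0;1 0 -0.5 0 0;1 0 -0.5 0 0;1 0 -0.5 0 0;1 0 -0.5 0 0;1 0 -0.5 0 0;1 0 -0.5 0 0;1 0 -0.5 0 0;1 0 0 0 0;1 0 0 0 0;1 0 0.2 -0.8 0;1 0 0 -0.9 0;1 0 0 -0.9 0;1 0 0 -0.8 0;1 0 0 0 0")

```text
t: 13.25
ee_pos: [0.5615, -0.1216, 0.1533]
tcp_rot: [-3.138, 0.069, 0.01]
ft_force: [-0.1, 0.6, 0.5]
finger_gap: 0.0857
```

```bash
python3 - <<'E'
from h import *
rel("u",ctrl.state());rel("t",ctrl.state())
E
```

```text
TCP rel u X,Y,Z mm [-4.2 51.4 17.3] tool x,y: [ 0.999 -0.044 -0.006] [-0.044 -0.999 -0.003] z [-0.006  0.003 -1.   ] F [-0.1  0.6  0.5] t 13.25 gap 0.08567665664812492
TCP rel t X,Y,Z mm [ -4.1 -96.6  17.3] tool x,y: [ 0.999 -0.044 -0.006] [-0.044 -0.999 -0.003] z [-0.006  0.003 -1.   ] F [-0.1  0.6  0.5] t 13.25 gap 0.08567665664812492
```

Request:
servo_tool(rows="1 0 -1 0 0;1 0 -1 0 0;1 0 -1 0 0;1 0 -1 0 0;1 0 -1 0 0;1 0 -1 0 0;1 0 -1 0 0;1 0 -1 0 0;1 0 -1 0 0;1 0 -0.8 0 0;1 0 0 0 0;1 0 0 0 0")

```text
t: 14.75
ee_pos: [0.5653, -0.015, 0.1528]
tcp_rot: [-3.137, 0.065, 0.013]
ft_force: [-0.5, 0.0, -0.2]
finger_gap: 0.0851
```

```bash
python3 - <<'E'
from h import *
s=ctrl.state();rel("t",s);im=ctrl.camera("wrist")
cv2.imwrite("pics/w4.png",im[:,:,::-1])
P=[RIM[w]+dx*X+dy*Y+np.array([0,0,dz]) for w in "ut" for dx,dy,dz in((.0017,-.0216,-.0027),(.0017,.0216,-.0027))]
print(wristproj(P,s).round(1))
E
```

```text
TCP rel t X,Y,Z mm [-4.7 10.1 16.8] tool x,y: [ 0.999 -0.041 -0.008] [-0.041 -0.999 -0.004] z [-0.008  0.004 -1.   ] F [-0.5  0.  -0.2] t 14.75 gap 0.08514114908106495
[[675.1 237. ]
 [591.2 236.8]
 [388.2 236.5]
 [304.9 236.3]]
```

View pics/w4.png

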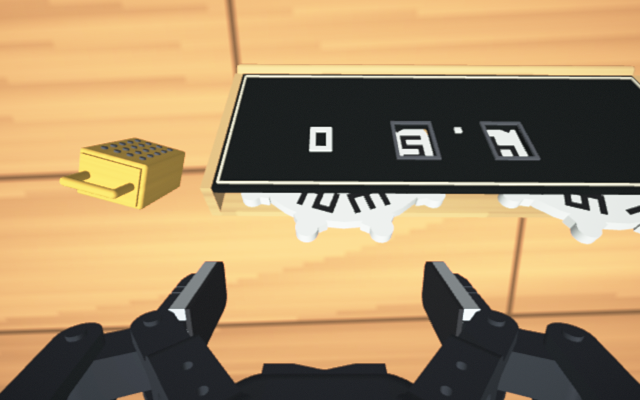

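The tenths lobes at (307,233) and (381,235) match the prediction. Units appears to show 4, to be checked at the end. Lower, then push.

Request:
servo_tool(rows="1 -0.1 0.2 0.8 0;1 0 0 0.9 0;1 0 0 0.9 0;1 0 0 0.8 0;1 0 0 0.4 0;1 0 0 0 0;1 0 0 0 0")

```text
t: 15.68
ee_pos: [0.5633, -0.0183, 0.1113]
tcp_rot: [-3.137, 0.068, 0.015]
ft_force: [-0.1, 0.1, 1.0]
finger_gap: 0.0854
```

```bash
python3 - <<'E'
from h import *
rel("t",ctrl.state())
E
```

```text
TCP rel t X,Y,Z mm [ -6.6   6.7 -24.7] tool x,y: [ 0.999 -0.043 -0.01 ] [-0.043 -0.999 -0.003] z [-0.01   0.004 -1.   ] F [-0.1  0.1  1. ] t 15.675 gap 0.08542704903924062
```

Request:
servo_tool(rows="1 0.1 -0.5 -0.3 0;1 0 -0.5 0 0;1 0 -0.5 0 0;1 0 -0.5 0 0;1 0 -0.5 0 0;1 0 -0.5 0 0;1 0 -0.5 0 0;1 0 -0.5 0 0;1 0 -0.5 0 0;1 0 0 0 0;1 0 0 0 0")

```text
t: 17.05
ee_pos: [0.5669, 0.0306, 0.1154]
tcp_rot: [-3.137, 0.066, 0.013]
ft_force: [0.0, -0.4, -0.4]
finger_gap: 0.0857
```

```bash
python3 - <<'E'
from h import *
rel("t",ctrl.state())
E
```

```text
TCP rel t X,Y,Z mm [ -5.1  55.7 -20.6] tool x,y: [ 0.999 -0.042 -0.009] [-0.042 -0.999 -0.004] z [-0.008  0.004 -1.   ] F [ 0.  -0.4 -0.4] t 17.05 gap 0.08573917045955534
```

Request:
servo_tool(rows="1 0 0.2 -0.8 0;1 0 0 -0.9 0;1 0 0 -0.8 0;1 0 0 0 0;1 0 0.8 0 0;1 0 0.8 0 0;1 0 0.8 0 0;1 0 0.8 0 0;1 0 0.8 0 0;1 0 0.3 0 0;1 0 0 0 0;1 0 0 0.8 0;1 0 0 0.9 0;1 0 0 0.8 0;1 0 0 0 0")

```text
t: 18.92
ee_pos: [0.5641, -0.0185, 0.1147]
tcp_rot: [-3.137, 0.069, 0.015]
ft_force: [0.4, -0.4, -0.5]
finger_gap: 0.0849
```

```bash
python3 - <<'E'
from h import *
rel("t",ctrl.state());im=ctrl.camera("wrist")
cv2.imwrite("pics/w5.png",im[:,:,::-1])
E
```

```text
TCP rel t X,Y,Z mm [ -5.7   6.5 -21.3] tool x,y: [ 0.999 -0.044 -0.01 ] [-0.044 -0.999 -0.003] z [-0.01   0.004 -1.   ] F [ 0.4 -0.4 -0.5] t 18.925 gap 0.08489912133361079
```

View pics/w5.png

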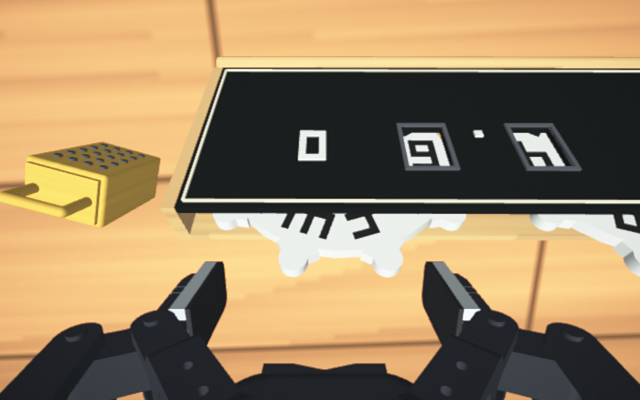

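Tenths reads 6. Make the last push, then lift clear.

Request:
servo_tool(rows="1 0 -0.5 0 0;1 0 -0.5 0 0;1 0 -0.5 0 0;1 0 -0.5 0 0;1 0 -0.5 0 0;1 0 -0.5 0 0;1 0 -0.5 0 0;1 0 -0.5 0 0;1 0 -0.5 0 0;1 0 0 0 0;1 0 0 0 0;1 0 0.2 -0.8 0;1 0 0 -0.9 0;1 0 0 -0.9 0;1 0 0 -1 0;1 0 0 -1.5 0;1 0 0 -2 0;1 0 0 0 0")

```text
t: 21.22
ee_pos: [0.5684, 0.027, 0.1932]
tcp_rot: [-3.137, 0.069, 0.007]
ft_force: [0.5, -0.4, 0.7]
finger_gap: 0.0856
```

Request:
servo_tool(rows="1 -0.7 1 -1 0;1 -0.7 1 -1 0;1 -0.7 1 -1 0;1 -0.7 1 -1 0;1 -0.7 1 -1 0;1 -0.7 1 -1 0;1 -0.7 1 -1 0;1 -0.7 1 0 0;1 0 0 0 0;1 0 0 0 0")

```text
t: 22.48
ee_pos: [0.503, -0.0576, 0.2673]
tcp_rot: [-3.137, 0.073, 0.011]
ft_force: [-0.9, -0.3, -0.3]
finger_gap: 0.0852
```

```bash
python3 - <<'E'
from h import *
s=ctrl.state();rel("t",s);im=ctrl.camera("wrist")[:,:,::-1];sc=ctrl.camera("scene")[:,:,::-1]
a=cv2.resize(im,(480,300));b=cv2.resize(sc[175:285,120:370],None,fx=3,fy=3,interpolation=2)[:300,:]
b=cv2.copyMakeBorder(b,0,0,0,50,0);a=cv2.copyMakeBorder(a,0,0,0,800-480,0)
cv2.imwrite("pics/end.png",np.vstack([a,b]))
E
```

```text
TCP rel t X,Y,Z mm [-65.2 -35.  131.3] tool x,y: [ 0.999 -0.047 -0.007] [-0.047 -0.999 -0.003] z [-0.007  0.004 -1.   ] F [-0.9 -0.3 -0.3] t 22.475 gap 0.08522814294979558
```

View pics/end.png

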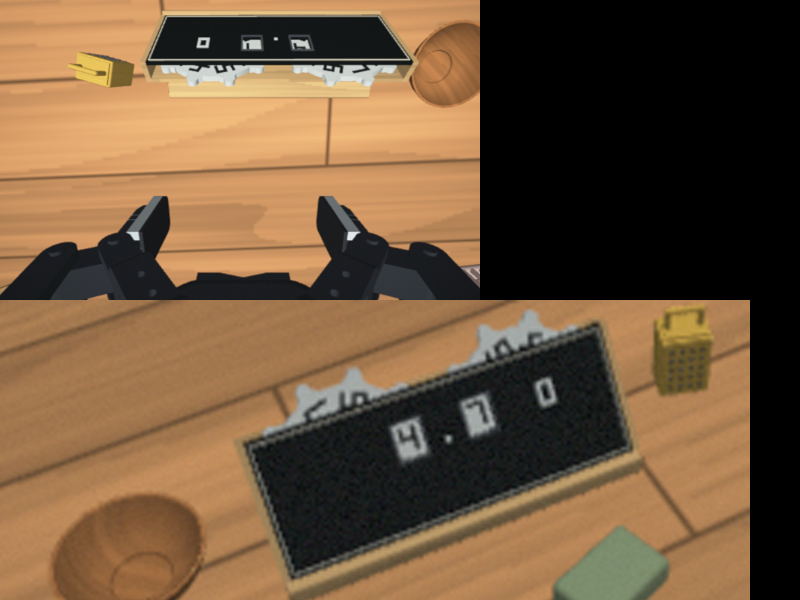

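The display shows 4.70, the windows look square and the arm is clear. Handing in.

```bash
python3 -c "
from cell import ctrl
print(ctrl.close_job())"
```

```text
the job is handed in; nothing more can be done
None
```

The display now shows 4.70, and I've handed the job in. It started at 1.50, so I gave the units wheel three clicks and the tenths wheel two, using one open fingertip, in about 22.5 s.

- **Final picture:** both numbers look square in their windows, and the gripper is lifted clear.
- **Bystanders and display:** by eye, the display, soap, grater and bowl are where they started. I didn't measure their positions again.
- **Forces:** the wrist readings I took between moves never passed about 1.5 N.
- **What disagreed:** the early, faster moves overshot by up to about 2 to 4 cm and drifted slightly in yaw. I corrected this with smaller steps before touching anything.

Handing in gave no verdict, and I didn't measure the wheel angles beyond reading the windows and checking the lobe positions in the pictures.

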